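# Hang the room-key saddle over the empty bay of the key bar

## Task

First clear the tall chrome padlock off the key shelf: stand it upright and gently on the middle of the black glass coaster. Then slide the blue key saddle, which lies on its side, off the shelf's bar-side edge so that it drapes over the bar in the empty bay, the one above the blue marker plate, and hangs freely there, no longer swinging, with one leg on each side of the bar and the key face outward. Leave the green saddle, the token box and the beech rack where they are.

Things in the scene. Friction and masses are not known exactly. Their poses are not given: they have to be found in the camera images.
- shelf: Fixed beech key shelf. Origin: counter level under the centre of the board. Board 270 mm (x) by 380 mm (y), flat top 100 mm above the origin, no rim; its bar-side edge is at x = 135 mm. Beyond that edge runs a hanging bar (see bar_mid) on three 12 mm posts that rise from the counter to the bar at y = -160, 0 and 160 mm: two bays, each 148 mm clear, centres at y = -80 and 80 mm.
- bar_mid (a point): Middle of the steel bar's axis, above the centre post, axes as the shelf's: x = 180 mm and z = 127 mm in the shelf's frame. The bar is 24 mm in diameter and 340 mm long, along y. The free gap between shelf edge and bar is 33 mm; the bar's top is 39 mm above the shelf's top.
- blue_saddle: Blue rigid plastic U with a brass key on its upper face, 120 (x) by 100 (y) by 50 mm (z), lying on its side on the shelf, 165 g. Two 5 mm legs, one on the shelf, one 45-50 mm above it, joined by the fold at -x; the mouth, 40 mm high, opens to +x. Origin: centre of this envelope, z up. Mass centre 8 mm towards the fold. Too big to grasp from above; pushed off the edge it tips over the bar.
- blue_saddle_fold (a point): Middle of the inner face of the blue saddle's fold (55 mm from the saddle's origin along -x); it rests on the bar when the saddle hangs, mouth down. The fold is a flat wall 5 mm thick, 100 mm wide and 50 mm high.
- green_saddle: An identical saddle in green, hanging over the bar in the other bay, fold up (its x axis points down). Leave it alone.
- marker: Fixed blue marker plate, 60 x 90 x 5 mm, lying on the counter straight below the bar at about the centre of the empty bay. Origin: centre of its underside.
- padlock: Tall chrome padlock standing upright on the shelf, near the bar-side edge: body 54 mm (x) by 28 mm (y) by 54 mm (z), shackle above it to 96 mm (two 9 mm rods in the x-z plane). Origin: centre of the underside, z up. About 360 g. Grip the body across its 28 mm (along y), the shackle between the fingers.
- coaster: Round black glass coaster on the counter beside the shelf, 100 mm diameter, 6 mm thick, loose. Origin: centre of its underside.
- token_box: Clear polycarbonate box of tokens, 112 x 82 x 65 mm, loose on the counter on the other side of the shelf. Origin: centre of the underside. Leave it alone.
- beech_rack: Slotted beech rack, 60 (x) by 130 (y) by 42 mm, with an upright blue fob and brass key reaching 85 mm, loose on the counter. Origin: centre of the underside. Leave it alone.
- blue_saddle_key (a point): Middle of the blue saddle's key face, the outer face of the upper leg (25 mm from the saddle's origin along z).

How it is judged:
On the way, in this order (a step that is already met when the one before it is completed fails the run):
1. the padlock stands released on the coaster (horizontal distance between padlock and coaster below 0.025 m and z of padlock in the frame of coaster between 0.003 and 0.01 m and angle between padlock's own z axis and vertical below 0.1 rad and contact force between padlock and the fingers below 0.1 N), for 0.2 s.
2. the blue saddle hangs over the bar in the empty bay (horizontal distance between blue_saddle_fold and marker below 0.032 m and height (world z) of blue_saddle_fold between 0.134 and 0.155 m and angle between blue_saddle's own x axis and vertical above 2.79 rad and x of blue_saddle_key in the frame of shelf above 0.185 m and contact force between blue_saddle and the fingers below 0.1 N and contact force between blue_saddle and shelf above 0.3 N), for 0.2 s.
At the end, for the whole second after the job is handed in: Padlock upright on the coaster, within 25 mm of its centre. Blue saddle hangs (swaying slightly at most) over the bar in the empty bay: fold on the bar, within 32 mm of the marker's centre seen from above, legs within 20 degrees of vertical, key face on the far side of the bar from the shelf (all of step 1 and all of step 2 and linear speed of blue_saddle below 0.06 m/s and angular speed of blue_saddle below 0.8 rad/s and linear speed of padlock below 0.02 m/s); the robot touches nothing.
It fails at once if the green saddle is displaced by over 20 mm (distance of green_saddle from where it was at the start of the episode above 0.02 m).
It fails at once if the token box is displaced by over 15 mm (distance of token_box from where it was at the start of the episode above 0.015 m).
It fails at once if the beech rack is displaced by over 15 mm (distance of beech_rack from where it was at the start of the episode above 0.015 m).
It fails at once if the padlock is toppled (over 45 degrees) (angle between padlock's own z axis and vertical above 0.79 rad).
It fails at once if the padlock strikes the glass coaster with over 40 N (contact force between padlock and coaster above 40 N).
It also fails if it takes over 72 s, if anything falls off the work surface, if the arm or the gripper's body presses on something with over 40 N, if the wrist force passes 120 N, or if a joint passes its speed limit or range.

## Robot

A 7-joint arm with a two-finger parallel gripper is mounted at the origin on the work surface. World frame = base frame: x ahead of the robot, y to its left, z up, the work surface at z = 0. Lengths are in m, angles in rad, forces in N, time in s.
With the tool pointing down it reaches from about 0.425 to 0.875 m from the base axis. Payload 4.7 kg.
Tool frame: the origin (TCP) lies on the centre line of the jaws, within the pads' length; the fingertips stand 22 mm ahead of it and the grasp point (between the pads) lies 3 mm ahead of it; z points along the fingers, y is the line along which they close (so a half turn about z gives the same grasp; the last joint's range is limited). The gripper opens to 85 mm and grips with 20 to 120 N. Pads are 22 mm wide; open, the fingers measure 114 mm over their backs; the gripper's body (76 mm by 85 mm) begins 54 mm behind the grasp point. The pads swing forward as they close: fully open they stand 13 mm farther back than shut.
Start: joints at [-1.154, 0.321, -0.07, 1.45, 0.023, 1.371, -0.057], TCP at [0.255, 0.598, 0.253] pointing down, gripper open.
Joint ranges: [-2.86, 2.86], [-0.3, 2.09], [-1.38, 1.24], [0.06, 2.45], [-1.56, 4.7], [0.09, 2.05], [-2.69, 2.69]. Speed limits (rad/s): [2.57, 2.57, 3.14, 3.14, 3.14, 3.14, 3.14].

## Interface

Orientations are given as a rotation vector (axis times angle).
In Python, from rig import get_state, vision, manip gives the robot as it stands.
- The arm moves only by the tool carry_out, never from a script. Its argument "commands" is a list of rows, each an object of numbers: "grip": the opening, from 0 (shut) to 1 (fully open); "x", "y", "z": the shift along the tool's x, y, z normalised to -1 to 1, where 1 is 0.6 m; "wx", "wy", "wz": the turn, a rotation vector about the tool's x, y, z normalised to -1 to 1, where 1 is pi/2 rad. A call has 1 to 20 rows; each row is the pose to reach, as a shift and turn from the pose commanded when the call began, along the tool's axes at that moment; what a row does not reach only later rows make up. A row lasts 1/10 s, in which the tool goes at most 50 mm and 8.59 degrees, less where a joint would pass 70% of its speed; a pose out of reach is approached as far as the arm can. A call with a number of a shift or a turn outside -1 to 1 is refused whole. A call with a gripper value outside its range is refused whole. The fingers move at their own pace and stop on an object; "squeeze" is the grip in N (left out, the last holds). Time passes only in rows, so rows that repeat a pose let the fingers close. It gives the time, the measured TCP pose, the force, the opening and the grip force at its end, in the units of the state.
- get_state(): the state, without advancing time (a new reading comes with each control period).
- vision.get_image(name): name is "scene" or "top" or "wrist"; returns a dict with "pixels" (400x640x3 uint8, blue, green, red), "range_z" (400x640 float32, m along the optical axis (not along the pixel's ray), 0 where there is no reading), "K" (3x3 intrinsics, pixels), "position" and "rotation" of the camera in the world. Camera axes: x right, y down, z forward; pixel columns grow to the right and rows downward; lengths in m; the calibration is good to about 2 mm. A picture is of the moment at which its call begins.
- manip.job_done(): hands the job in; it is judged then, once.
The state is a dict: "clock": time; "joint_positions": joint angles; "qvel": joint speeds; "joint_efforts": joint torques, N m; "tool_pos": TCP position; "orientation": TCP orientation; "wrist_force": force on the tool from outside, world axes, zero at the start; "wrist_torque": the same for the moment, N m; "finger_gap": finger opening in m; "grip_force": force on a finger pad.
Only numpy, scipy, OpenCV 4.12 (cv2) and the standard library are available. Lean on these libraries where they do the work, as an engineer would, in place of code of your own. Each camera call takes 0.05 s, during which the arm holds its last target. There are 200 camera calls.

## Working session

There is one attempt and no reset: what is moved stays moved. The work goes in short steps, Python scripts to look and compute and a tool call to move; the robot and the scene stay as the last step left them, time stands still between calls to the robot, and variables do not carry over. Pictures are saved under pics/ and viewed, at most 10 in all, crops included, and the job is handed in when it is done.

Besides the shell and the picture viewer there is one more tool, called after ">>>" in YAML: its name, and indented under it one key for each argument. carry_out: Moves the arm, as the interface text tells. Scaled input: -1 to 1 covers 0.6 m each way for a shift and pi/2 rad each way for a turn. Its arguments: {"type":"object","properties":{"commands":{"type":"array"},"squeeze":{"type":"number"}},"required":["commands"]}

```bash
ls; mkdir -p pics
cat > h.py <<'E'
import numpy as np, cv2, json
from rig import get_state, vision, manip
def grab(n):
    im=vision.get_image(n); return im
def cloud(im):
    K=np.array(im["K"]); d=im["range_z"]; v,u=np.mgrid[:d.shape[0],:d.shape[1]]
    P=np.stack([(u-K[0,2])/K[0,0]*d,(v-K[1,2])/K[1,1]*d,d],-1)
    R=np.array(im["rotation"]); 
    if R.shape!=(3,3): R=cv2.Rodrigues(R.astype(float))[0]
    W=P@R.T+np.array(im["position"]); W[d==0]=np.nan
    return W
E
python3 - <<'E'
from h import *
s=get_state()
print({k:np.round(v,3).tolist() for k,v in s.items()})
for n in("scene","top"):
    im=grab(n); cv2.imwrite(f"pics/{n}0.png",im["pixels"]); np.savez(f"{n}0.npz",W=cloud(im),px=im["pixels"])
    print(n,np.round(im["position"],3),np.round(im["rotation"],3).tolist(),np.round(im["K"],1).tolist())
E
```

```text
pics
{'clock': 0.0, 'joint_positions': [-1.154, 0.322, -0.07, 1.452, 0.023, 1.371, -0.057], 'qvel': [-0.0, -0.001, -0.0, -0.0, 0.0, -0.003, 0.001], 'joint_efforts': [0.0, -49.357, -0.382, -31.434, 0.013, 0.011, 0.0], 'tool_pos': [0.255, 0.598, 0.252], 'orientation': [-0.628, -3.078, 0.003], 'wrist_force': [-0.432, -0.081, 0.044], 'wrist_torque': [0.008, 0.035, 0.001], 'grip_force': 0.0, 'finger_gap': 0.086}
scene [1.237 0.334 0.691] [-1.333, -2.055, 1.054] [[406.2, 0.0, 311.9], [0.0, 406.2, 193.7], [0.0, 0.0, 1.0]]
top [0.342 0.011 1.129] [-2.123, 2.107, -0.211] [[448.7, 0.0, 316.0], [0.0, 448.7, 204.6], [0.0, 0.0, 1.0]]
```

View pics/scene0.png

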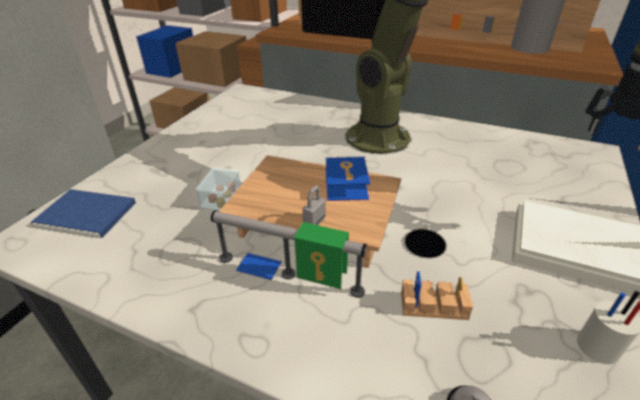

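View pics/top0.png

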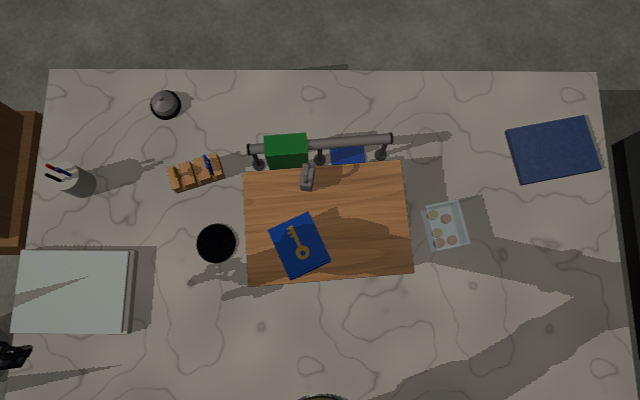

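The scene view shows the padlock at (313,208), the green saddle at (320,255), the marker at (260,267), the blue saddle at (348,180) and the coaster at (425,243). In the top view (up is +x, left is +y) the saddle is at (299,246), rotated, the padlock is at (307,177) and the empty bay is around (348,150).

Run:
```python
from h import *
D=np.load("top0.npz"); W=D["W"]; px=D["px"]; z=W[...,2]
v,u=np.mgrid[:400,:640]
hsv=cv2.cvtColor(px,cv2.COLOR_BGR2HSV)
box=lambda a,b,c,d:(u>=a)&(u<=b)&(v>=c)&(v<=d)
def rep(n,m):
    P=W[m]; P=P[~np.isnan(P[:,0])]
    r=cv2.minAreaRect((P[:,:2]*1000).astype(np.float32))
    print(n,len(P),"mean",P.mean(0).round(4),"z",np.percentile(P[:,2],[5,50,95]).round(4),"rect",np.round(r[0],1),np.round(r[1],1),round(r[2],2)); print(np.round(cv2.boxPoints(r)).tolist())
    return P
print("table z",np.nanmedian(z[300:330,500:550]))
rep("board",box(235,420,155,290)&(abs(z-.1)<.008))
blue=(hsv[...,0]>100)&(hsv[...,0]<130)&(hsv[...,1]>120)
rep("saddle top",box(255,340,200,285)&(z>.142)&(z<.16))
rep("saddle low blue",box(255,340,200,285)&(z>.105)&(z<.142)&blue)
rep("marker",box(325,370,140,168)&blue&(z<.02))
rep("padlock body",box(295,320,160,195)&(z>.145)&(z<.162))
rep("padlock shackle",box(290,325,155,195)&(z>.17))
rep("coaster",box(190,240,220,265)&(hsv[...,2]<40)&(z<.02))
rep("bar",box(310,400,125,160)&(z>.13)&(z<.145))
rep("green",box(255,315,125,175)&(hsv[...,0]>40)&(hsv[...,0]<80)&(z>.13))
rep("rack",box(160,230,145,195)&(z>.03)&(z<.05))
rep("tokens",box(420,475,195,255)&(z>.05)&(z<.08))
c=cv2.resize(px[150:290,235:345],None,fx=4,fy=4,interpolation=cv2.INTER_CUBIC)
cv2.imwrite("pics/c1.png",c)
S=np.load("scene0.npz")["px"]
cv2.imwrite("pics/c2.png",cv2.resize(S[140:300,190:410],None,fx=3.5,fy=3.5,interpolation=cv2.INTER_CUBIC))
```

```text
table z -0.0001585356674541627
board 15892 mean [ 0.5159 -0.0193  0.0998] z [0.0966 0.0998 0.1029] rect [532.   -7.3] [309.6 380.7] 5.11
[[361.0, 168.0], [395.0, -211.0], [703.0, -183.0], [669.0, 196.0]]
saddle top 2496 mean [0.4507 0.051  0.1499] z [0.1469 0.1499 0.1531] rect [451.7  51.2] [120.4 100.1] 25.47
[[376.0, 70.0], [419.0, -20.0], [528.0, 32.0], [485.0, 122.0]]
saddle low blue 31 mean [0.3977 0.0251 0.1264] z [0.1111 0.1266 0.1411] rect [397.6  25.3] [ 0.4 92.7] 25.26
[[378.0, 67.0], [417.0, -17.0], [418.0, -17.0], [378.0, 67.0]]
marker 550 mean [ 0.7035 -0.067   0.0047] z [0.0011 0.0048 0.0083] rect [703.7 -67.1] [46.6 88.6] 5.26
[[676.0, -25.0], [685.0, -113.0], [731.0, -109.0], [723.0, -21.0]]
padlock body 211 mean [0.6061 0.035  0.1532] z [0.1488 0.1533 0.1568] rect [609.5  35.6] [28.  53.7] 81.21
[[581.0, 26.0], [634.0, 18.0], [638.0, 45.0], [585.0, 54.0]]
padlock shackle 82 mean [0.606  0.0359 0.1891] z [0.174  0.1914 0.1965] rect [609.5  35.6] [ 9.2 42.2] 82.69
[[588.0, 34.0], [630.0, 28.0], [631.0, 37.0], [589.0, 43.0]]
coaster 1196 mean [0.4698 0.2641 0.0056] z [0.0021 0.0056 0.0093] rect [470.1 264.8] [96.3 96.5] 0.46
[[422.0, 313.0], [422.0, 216.0], [519.0, 217.0], [518.0, 313.0]]
bar 771 mean [ 0.6963 -0.0673  0.1367] z [0.1315 0.1371 0.1409] rect [698.1 -66.7] [ 25.7 192.4] 5.11
[[677.0, 28.0], [694.0, -164.0], [719.0, -161.0], [702.0, 30.0]]
green 977 mean [0.6822 0.086  0.1431] z [0.1375 0.1435 0.1467] rect [670.7  85.6] [ 83.  102.2] 1.41
[[628.0, 136.0], [630.0, 34.0], [713.0, 36.0], [711.0, 138.0]]
rack 991 mean [0.6459 0.3207 0.041 ] z [0.0343 0.0413 0.0451] rect [647.9 322.2] [ 61.7 130.5] 19.49
[[597.0, 373.0], [641.0, 250.0], [699.0, 271.0], [655.0, 394.0]]
tokens 1635 mean [ 0.512  -0.3002  0.0645] z [0.0611 0.0647 0.0679] rect [ 512.9 -301.3] [112.2  83.3] 12.1
[[449.0, -272.0], [467.0, -354.0], [576.0, -330.0], [559.0, -249.0]]
```

View pics/c2.png

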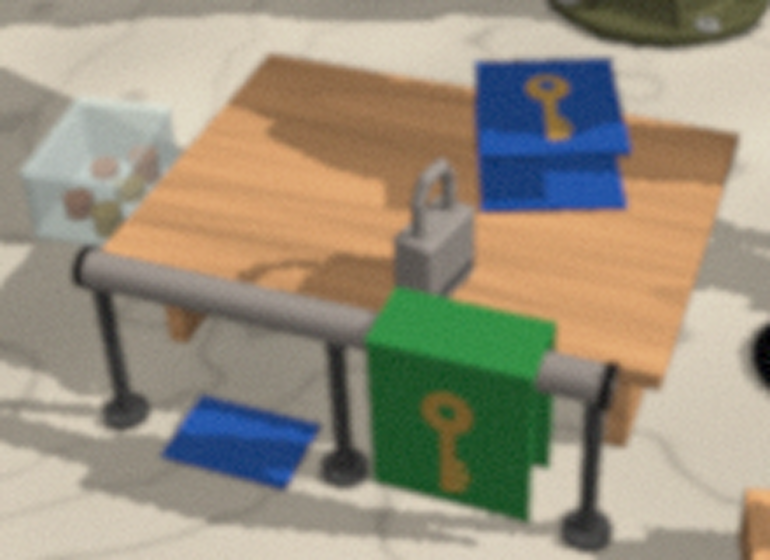

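The crop shows the blue saddle's mouth facing the bar (at (550,180)), with the padlock at (435,235), so the saddle's yaw is about +25° against about +5° for the shelf. I'll write a helper that turns world targets into move numbers.

```bash
cat >> h.py <<'E'
from scipy.spatial.transform import Rotation as Ro
O=np.array([.5125,-.0094]); A=np.radians(5.2)
def sh(x,y): return O+np.array([x*np.cos(A)-y*np.sin(A), x*np.sin(A)+y*np.cos(A)])/1000  # shelf mm -> world m
def toshelf(p): d=(np.asarray(p)[...,:2]-O)*1000; return np.stack([d[...,0]*np.cos(A)+d[...,1]*np.sin(A),-d[...,0]*np.sin(A)+d[...,1]*np.cos(A)],-1)
def down(yaw,tilt=0):  # tool y at world yaw (deg), z down; tilt (deg) about tool y
    t=np.radians(yaw); y=np.array([np.cos(t),np.sin(t),0]); z=np.array([0,0,-1.]); x=np.cross(y,z)
    return Ro.from_matrix(np.stack([x,y,z],1))*Ro.from_euler('y',tilt,degrees=True)
def plan(pts,s=None):
    """pts: list of (x,y,z,yaw[,tilt]) world -> normalised commands from present pose"""
    s=s or get_state(); p0=np.array(s["tool_pos"]); R0=Ro.from_rotvec(s["orientation"])
    y=R0.as_matrix()[:,1]; print("now",p0.round(4),"yaw",np.degrees(np.arctan2(y[1],y[0])).round(1),"t",s["clock"],"F",np.round(s["wrist_force"],1))
    for q in pts:
        d=R0.inv().apply(np.array(q[:3])-p0)/.6; w=(R0.inv()*down(*q[3:])).as_rotvec()/(np.pi/2)
        print(np.round(q,3),"xyz",d.round(4),"w",w.round(4),"dist",round(np.linalg.norm(d)*600),"mm ang",round(np.linalg.norm(w)*90,1))
E
python3 - <<'E'
from h import *
plan([(.6095,.0356,.25,82),(.6095,.0356,.15,82)])
E
```

```text
now [0.2547 0.5975 0.2523] yaw 66.9 t 0.1 F [ 0.1 -0.4  0.7]
[6.1e-01 3.6e-02 2.5e-01 8.2e+01] xyz [-0.9112 -0.6298  0.005 ] w [-1.100e-03 -1.000e-04 -1.675e-01] dist 665 mm ang 15.1
[6.1e-01 3.6e-02 1.5e-01 8.2e+01] xyz [-0.9111 -0.6295  0.1717] w [-1.100e-03 -1.000e-04 -1.675e-01] dist 672 mm ang 15.1
```

>>> carry_out:
  commands:
    - {"x": -0.911, "y": -0.63, "z": 0.005, "wz": -0.1675, "grip": 1}
    - {"x": -0.911, "y": -0.63, "z": 0.005, "wz": -0.1675, "grip": 1}
    - {"x": -0.911, "y": -0.63, "z": 0.005, "wz": -0.1675, "grip": 1}
    - {"x": -0.911, "y": -0.63, "z": 0.005, "wz": -0.1675, "grip": 1}
    - {"x": -0.911, "y": -0.63, "z": 0.005, "wz": -0.1675, "grip": 1}
    - {"x": -0.911, "y": -0.63, "z": 0.005, "wz": -0.1675, "grip": 1}
    - {"x": -0.911, "y": -0.63, "z": 0.005, "wz": -0.1675, "grip": 1}
    - {"x": -0.911, "y": -0.63, "z": 0.005, "wz": -0.1675, "grip": 1}
    - {"x": -0.911, "y": -0.63, "z": 0.005, "wz": -0.1675, "grip": 1}
    - {"x": -0.911, "y": -0.63, "z": 0.005, "wz": -0.1675, "grip": 1}
    - {"x": -0.911, "y": -0.63, "z": 0.005, "wz": -0.1675, "grip": 1}
    - {"x": -0.911, "y": -0.63, "z": 0.005, "wz": -0.1675, "grip": 1}
    - {"x": -0.911, "y": -0.63, "z": 0.005, "wz": -0.1675, "grip": 1}
    - {"x": -0.911, "y": -0.63, "z": 0.005, "wz": -0.1675, "grip": 1}
    - {"x": -0.911, "y": -0.63, "z": 0.005, "wz": -0.1675, "grip": 1}
    - {"x": -0.911, "y": -0.63, "z": 0.005, "wz": -0.1675, "grip": 1}

```text
$.commands[0]: bad value
```

Run:
```python
from h import *
im=grab("wrist"); W=cloud(im); z=W[...,2]; cv2.imwrite("pics/w1.png",im["pixels"])
for lo,hi in((.146,.162),(.172,.2)):
    v,u=np.where((z>lo)&(z<hi)&(np.hypot(W[...,0]-.6095,W[...,1]-.0356)<.045))
    if len(v):
        P=W[v,u]; r=cv2.minAreaRect((P[:,:2]*1000).astype(np.float32)); print(len(v),np.round(r,1) if 0 else r)
s=get_state();print(np.round(s["joint_positions"],2))
plan([(.6095,.0356,.15,82)])
```

```text
[-1.15  0.32 -0.07  1.45  0.02  1.37 -0.06]
now [0.2547 0.5976 0.2525] yaw 66.9 t 0.15 F [-0.9 -0.1  0.3]
[6.1e-01 3.6e-02 1.5e-01 8.2e+01] xyz [-0.9112 -0.6297  0.1718] w [-9.000e-04 -1.000e-04 -1.675e-01] dist 672 mm ang 15.1
```

>>> carry_out:
  commands:
    - {"x": -0.911, "y": -0.63, "z": 0.005, "wx": 0, "wy": 0, "wz": -0.1675, "grip": 1}
    - {"x": -0.911, "y": -0.63, "z": 0.005, "wx": 0, "wy": 0, "wz": -0.1675, "grip": 1}
    - {"x": -0.911, "y": -0.63, "z": 0.005, "wx": 0, "wy": 0, "wz": -0.1675, "grip": 1}
    - {"x": -0.911, "y": -0.63, "z": 0.005, "wx": 0, "wy": 0, "wz": -0.1675, "grip": 1}
    - {"x": -0.911, "y": -0.63, "z": 0.005, "wx": 0, "wy": 0, "wz": -0.1675, "grip": 1}
    - {"x": -0.911, "y": -0.63, "z": 0.005, "wx": 0, "wy": 0, "wz": -0.1675, "grip": 1}
    - {"x": -0.911, "y": -0.63, "z": 0.005, "wx": 0, "wy": 0, "wz": -0.1675, "grip": 1}
    - {"x": -0.911, "y": -0.63, "z": 0.005, "wx": 0, "wy": 0, "wz": -0.1675, "grip": 1}
    - {"x": -0.911, "y": -0.63, "z": 0.005, "wx": 0, "wy": 0, "wz": -0.1675, "grip": 1}
    - {"x": -0.911, "y": -0.63, "z": 0.005, "wx": 0, "wy": 0, "wz": -0.1675, "grip": 1}
    - {"x": -0.911, "y": -0.63, "z": 0.005, "wx": 0, "wy": 0, "wz": -0.1675, "grip": 1}
    - {"x": -0.911, "y": -0.63, "z": 0.005, "wx": 0, "wy": 0, "wz": -0.1675, "grip": 1}
    - {"x": -0.911, "y": -0.63, "z": 0.005, "wx": 0, "wy": 0, "wz": -0.1675, "grip": 1}
    - {"x": -0.911, "y": -0.63, "z": 0.005, "wx": 0, "wy": 0, "wz": -0.1675, "grip": 1}
    - {"x": -0.911, "y": -0.63, "z": 0.005, "wx": 0, "wy": 0, "wz": -0.1675, "grip": 1}
    - {"x": -0.911, "y": -0.63, "z": 0.005, "wx": 0, "wy": 0, "wz": -0.1675, "grip": 1}

```text
clock: 1.75
tool_pos: [0.609, 0.0372, 0.2498]
orientation: [-0.218, -3.133, -0.001]
wrist_force: [-0.1, 0.9, -0.4]
finger_gap: 0.0852
grip_force: 0.0
```

Run:
```python
from h import *
im=grab("wrist"); W=cloud(im); z=W[...,2]; cv2.imwrite("pics/w1.png",im["pixels"])
for lo,hi in((.146,.162),(.172,.2)):
    v,u=np.where((z>lo)&(z<hi)&(np.hypot(W[...,0]-.6095,W[...,1]-.0356)<.045))
    if len(v):
        P=W[v,u]; print(len(v),cv2.minAreaRect((P[:,:2]*1000).astype(np.float32)))
s=get_state();print(np.round(s["joint_positions"],2))
plan([(.6095,.0356,.15,82)])
```

```text
2293 ((609.5581665039062, 36.90367126464844), (27.756704330444336, 53.88924789428711), 80.96178436279297)
1063 ((608.9151000976562, 36.808624267578125), (8.701419830322266, 41.504554748535156), 81.74459075927734)
[-0.41  0.24  0.36  1.57 -0.09  1.34  1.4 ]
now [0.6089 0.0382 0.25  ] yaw 82.1 t 1.8 F [ 1.  -0.  -0.4]
[6.1e-01 3.6e-02 1.5e-01 8.2e+01] xyz [-0.0019 -0.0044  0.1666] w [ 0.0007 -0.0008  0.0016] dist 100 mm ang 0.2
```

>>> carry_out:
  commands:
    - {"x": 0, "y": -0.002, "z": 0.09, "wx": 0, "wy": 0, "wz": 0.007, "grip": 1}
    - {"x": 0, "y": -0.002, "z": 0.15, "wx": 0, "wy": 0, "wz": 0.007, "grip": 1}
    - {"x": 0, "y": -0.002, "z": 0.167, "wx": 0, "wy": 0, "wz": 0.007, "grip": 1}
    - {"x": 0, "y": -0.002, "z": 0.167, "wx": 0, "wy": 0, "wz": 0.007, "grip": 1}
    - {"x": 0, "y": -0.002, "z": 0.167, "wx": 0, "wy": 0, "wz": 0.007, "grip": 0}
    - {"x": 0, "y": -0.002, "z": 0.167, "wx": 0, "wy": 0, "wz": 0.007, "grip": 0}
    - {"x": 0, "y": -0.002, "z": 0.167, "wx": 0, "wy": 0, "wz": 0.007, "grip": 0}
    - {"x": 0, "y": -0.002, "z": 0.167, "wx": 0, "wy": 0, "wz": 0.007, "grip": 0}
    - {"x": 0, "y": -0.002, "z": 0.167, "wx": 0, "wy": 0, "wz": 0.007, "grip": 0}
    - {"x": 0, "y": -0.002, "z": 0.167, "wx": 0, "wy": 0, "wz": 0.007, "grip": 0}
    - {"x": 0, "y": -0.002, "z": 0.167, "wx": 0, "wy": 0, "wz": 0.007, "grip": 0}
    - {"x": 0, "y": -0.002, "z": 0.167, "wx": 0, "wy": 0, "wz": 0.007, "grip": 0}
  squeeze: 50

```text
clock: 3.0
tool_pos: [0.6101, 0.0351, 0.1516]
orientation: [0.236, 3.131, 0.002]
wrist_force: [-0.9, 0.0, 6.3]
finger_gap: 0.0269
grip_force: 50.4
```

Run:
```python
from h import *
plan([(.6095,.0356,.27,82),(.470,.265,.27,82),(.470,.265,.08,82)])
```

```text
now [0.6101 0.0351 0.1516] yaw 81.4 t 3.0 F [-0.9  0.   6.3]
[6.1e-01 3.6e-02 2.7e-01 8.2e+01] xyz [ 0.0008  0.0009 -0.1973] w [ 0.0007  0.0013 -0.007 ] dist 118 mm ang 0.6
[ 0.47   0.265  0.27  82.   ] xyz [ 0.288   0.344  -0.1975] w [ 0.0007  0.0013 -0.007 ] dist 294 mm ang 0.6
[4.70e-01 2.65e-01 8.00e-02 8.20e+01] xyz [0.2887 0.3437 0.1191] w [ 0.0007  0.0013 -0.007 ] dist 279 mm ang 0.6
```

>>> carry_out:
  commands:
    - {"x": 0, "y": 0, "z": -0.07, "wx": 0, "wy": 0, "wz": 0, "grip": 0}
    - {"x": 0, "y": 0, "z": -0.135, "wx": 0, "wy": 0, "wz": 0, "grip": 0}
    - {"x": 0.06, "y": 0.07, "z": -0.135, "wx": 0, "wy": 0, "wz": 0, "grip": 0}
    - {"x": 0.11, "y": 0.13, "z": -0.135, "wx": 0, "wy": 0, "wz": 0, "grip": 0}
    - {"x": 0.16, "y": 0.19, "z": -0.135, "wx": 0, "wy": 0, "wz": 0, "grip": 0}
    - {"x": 0.21, "y": 0.25, "z": -0.135, "wx": 0, "wy": 0, "wz": 0, "grip": 0}
    - {"x": 0.25, "y": 0.3, "z": -0.135, "wx": 0, "wy": 0, "wz": 0, "grip": 0}
    - {"x": 0.28, "y": 0.335, "z": -0.135, "wx": 0, "wy": 0, "wz": 0, "grip": 0}
    - {"x": 0.288, "y": 0.344, "z": -0.11, "wx": 0, "wy": 0, "wz": 0, "grip": 0}
    - {"x": 0.288, "y": 0.344, "z": -0.06, "wx": 0, "wy": 0, "wz": 0, "grip": 0}
    - {"x": 0.288, "y": 0.344, "z": 0, "wx": 0, "wy": 0, "wz": 0, "grip": 0}
    - {"x": 0.288, "y": 0.344, "z": 0.05, "wx": 0, "wy": 0, "wz": 0, "grip": 0}
    - {"x": 0.288, "y": 0.344, "z": 0.08, "wx": 0, "wy": 0, "wz": 0, "grip": 0}
    - {"x": 0.288, "y": 0.344, "z": 0.1, "wx": 0, "wy": 0, "wz": 0, "grip": 0}
    - {"x": 0.288, "y": 0.344, "z": 0.1, "wx": 0, "wy": 0, "wz": 0, "grip": 0}
    - {"x": 0.288, "y": 0.344, "z": 0.1, "wx": 0, "wy": 0, "wz": 0, "grip": 0}

```text
clock: 4.6
tool_pos: [0.47, 0.2646, 0.0904]
orientation: [0.237, 3.132, 0.0]
wrist_force: [0.2, 0.6, -4.6]
finger_gap: 0.0274
grip_force: 51.0
```

Run:
```python
from h import *
plan([(.470,.265,.0575,82)])
im=grab("scene"); W=cloud(im); z=W[...,2]
# padlock in scene: grey points near TCP
m=(np.hypot(W[...,0]-.47,W[...,1]-.265)<.045)&(z>.012)&(z<.11)
v,u=np.where(m); print(m.sum(), u.min(),u.max(),v.min(),v.max(), np.percentile(z[m],[0,1,5]).round(4))
cv2.imwrite("pics/s2.png",cv2.resize(im["pixels"][130:290,340:520],None,fx=3,fy=3,interpolation=cv2.INTER_CUBIC))
```

```text
now [0.47   0.2646 0.0904] yaw 81.3 t 4.6 F [ 0.2  0.6 -4.6]
[4.70e-01 2.65e-01 5.80e-02 8.20e+01] xyz [0.0001 0.0007 0.0548] w [ 0.      0.0003 -0.0074] dist 33 mm ang 0.7
541 417 442 205 238 [0.0403 0.0426 0.0468]
```

View pics/s2.png

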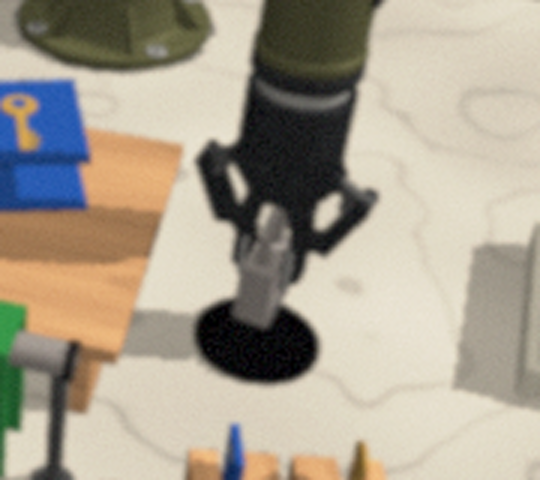

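The padlock is held upright above the coaster, whose centre is at about (256,338). I'll lower it gently and release.

>>> carry_out:
  commands:
    - {"x": 0, "y": 0, "z": 0.02, "wx": 0, "wy": 0, "wz": 0, "grip": 0}
    - {"x": 0, "y": 0, "z": 0.035, "wx": 0, "wy": 0, "wz": 0, "grip": 0}
    - {"x": 0, "y": 0, "z": 0.043, "wx": 0, "wy": 0, "wz": 0, "grip": 0}
    - {"x": 0, "y": 0, "z": 0.047, "wx": 0, "wy": 0, "wz": 0, "grip": 0}
    - {"x": 0, "y": 0, "z": 0.05, "wx": 0, "wy": 0, "wz": 0, "grip": 0}
    - {"x": 0, "y": 0, "z": 0.052, "wx": 0, "wy": 0, "wz": 0, "grip": 0}
    - {"x": 0, "y": 0, "z": 0.053, "wx": 0, "wy": 0, "wz": 0, "grip": 0}
    - {"x": 0, "y": 0, "z": 0.053, "wx": 0, "wy": 0, "wz": 0, "grip": 0}

```text
clock: 5.45
tool_pos: [0.4696, 0.2649, 0.0585]
orientation: [0.236, 3.132, 0.0]
wrist_force: [0.5, 0.0, -4.0]
finger_gap: 0.0271
grip_force: 51.1
```

>>> carry_out:
  commands:
    - {"x": 0, "y": 0, "z": 0.001, "wx": 0, "wy": 0, "wz": 0, "grip": 0}
    - {"x": 0, "y": 0, "z": 0.002, "wx": 0, "wy": 0, "wz": 0, "grip": 0}
    - {"x": 0, "y": 0, "z": 0.002, "wx": 0, "wy": 0, "wz": 0, "grip": 0}

```text
clock: 5.75
tool_pos: [0.4697, 0.265, 0.0576]
orientation: [0.236, 3.132, 0.001]
wrist_force: [-1.1, -0.2, -1.3]
finger_gap: 0.0268
grip_force: 51.4
```

>>> carry_out:
  commands:
    - {"x": 0, "y": 0, "z": 0, "wx": 0, "wy": 0, "wz": 0, "grip": 0.5}
    - {"x": 0, "y": 0, "z": 0, "wx": 0, "wy": 0, "wz": 0, "grip": 0.6}
    - {"x": 0, "y": 0, "z": 0, "wx": 0, "wy": 0, "wz": 0, "grip": 0.8}
    - {"x": 0, "y": 0, "z": 0, "wx": 0, "wy": 0, "wz": 0, "grip": 0.8}
    - {"x": 0, "y": 0, "z": 0, "wx": 0, "wy": 0, "wz": 0, "grip": 0.8}
    - {"x": 0, "y": 0, "z": -0.05, "wx": 0, "wy": 0, "wz": 0, "grip": 0.8}
    - {"x": 0, "y": 0, "z": -0.12, "wx": 0, "wy": 0, "wz": 0, "grip": 0.8}
    - {"x": 0, "y": 0, "z": -0.2, "wx": 0, "wy": 0, "wz": 0, "grip": 0.7}
    - {"x": 0, "y": 0, "z": -0.27, "wx": 0, "wy": 0, "wz": 0, "grip": 0.6}
    - {"x": 0, "y": 0, "z": -0.27, "wx": 0, "wy": 0, "wz": 0, "grip": 0.6}

```text
clock: 6.75
tool_pos: [0.4728, 0.2667, 0.2262]
orientation: [0.236, 3.123, 0.013]
wrist_force: [0.5, 0.0, -0.7]
finger_gap: 0.0511
grip_force: 0.0
```

Run:
```python
from h import *
im=grab("wrist"); W=cloud(im); z=W[...,2]
for lo,hi in((.05,.07),(.08,.11)):
    m=(z>lo)&(z<hi)&(np.hypot(W[...,0]-.47,W[...,1]-.265)<.06)
    P=W[m]; print(len(P),P[:,2].mean().round(4),cv2.minAreaRect((P[:,:2]*1000).astype(np.float32)))
# side push: saddle (451.7,51.2) yaw 25.5, +y face; pusher centre offset 50+11+15 along +n, shifted toward CoM/middle
c=np.array([.4517,.0512]); t=np.radians(25.5); n=np.array([-np.sin(t),np.cos(t)]); e=np.array([np.cos(t),np.sin(t)])
a=c+n*.080; print(a, np.hypot(*a)); b=c+n*.061-n*.08
plan([(*a,.22,25.5),(*a,.128,25.5)])
```

```text
1462 0.059 ((468.9400329589844, 266.31219482421875), (27.912059783935547, 53.47320556640625), 81.66129302978516)
620 0.0959 ((469.1340026855469, 266.1551818847656), (8.546798706054688, 42.38690948486328), 81.38001251220703)
[0.41725911 0.12340682] 0.4351257412069125
now [0.4713 0.2659 0.2228] yaw 81.4 t 6.8 F [-0.6  0.3  0.3]
[ 0.417  0.123  0.22  25.5  ] xyz [ 0.0534 -0.2483  0.0031] w [0.0047 0.0015 0.6207] dist 152 mm ang 55.9
[ 0.417  0.123  0.128 25.5  ] xyz [ 0.0542 -0.2491  0.1564] w [0.0047 0.0015 0.6207] dist 179 mm ang 55.9
```

>>> carry_out:
  commands:
    - {"x": 0.04, "y": -0.239, "z": 0.003, "wx": 0.005, "wy": 0.001, "wz": 0.621, "grip": 0.6}
    - {"x": 0.04, "y": -0.239, "z": 0.003, "wx": 0.005, "wy": 0.001, "wz": 0.621, "grip": 0.6}
    - {"x": 0.04, "y": -0.239, "z": 0.003, "wx": 0.005, "wy": 0.001, "wz": 0.621, "grip": 0.6}
    - {"x": 0.04, "y": -0.239, "z": 0.003, "wx": 0.005, "wy": 0.001, "wz": 0.621, "grip": 0.6}
    - {"x": 0.04, "y": -0.239, "z": 0.003, "wx": 0.005, "wy": 0.001, "wz": 0.621, "grip": 0.6}
    - {"x": 0.04, "y": -0.239, "z": 0.003, "wx": 0.005, "wy": 0.001, "wz": 0.621, "grip": 0.6}
    - {"x": 0.04, "y": -0.239, "z": 0.003, "wx": 0.005, "wy": 0.001, "wz": 0.621, "grip": 0.6}
    - {"x": 0.04, "y": -0.239, "z": 0.003, "wx": 0.005, "wy": 0.001, "wz": 0.621, "grip": 0.6}
    - {"x": 0.04, "y": -0.239, "z": 0.08, "wx": 0.005, "wy": 0.001, "wz": 0.621, "grip": 0.6}
    - {"x": 0.04, "y": -0.239, "z": 0.135, "wx": 0.005, "wy": 0.001, "wz": 0.621, "grip": 0.6}
    - {"x": 0.04, "y": -0.239, "z": 0.157, "wx": 0.005, "wy": 0.001, "wz": 0.621, "grip": 0.6}
    - {"x": 0.04, "y": -0.239, "z": 0.157, "wx": 0.005, "wy": 0.001, "wz": 0.621, "grip": 0.6}

```text
clock: 8.0
tool_pos: [0.4226, 0.126, 0.1229]
orientation: [-1.673, -2.654, 0.018]
wrist_force: [0.7, -0.6, 0.3]
finger_gap: 0.0513
grip_force: 0.0
```

Run:
```python
from h import *
s=get_state(); print(np.round(s["joint_positions"],2), s["finger_gap"])
c=np.array([.4517,.0512]); t=np.radians(25.5); n=np.array([-np.sin(t),np.cos(t)]); e=np.array([np.cos(t),np.sin(t)])
# saddle centre target after push: first push d along -n
for d in (.08,.16): print(d, toshelf(c-n*d))
p=c+n*.061+e*.01
plan([(*(p-n*.08),.128,25.5),(*(p-n*.15),.128,25.5)])
```

```text
[-0.6  -0.01  0.25  2.1   0.01  1.06  0.09] 0.05129774117415615
0.08 [-27.30258495  -9.17005934]
0.16 [  0.45226718 -84.20117411]
now [0.4226 0.126  0.1229] yaw 25.5 t 8.0 F [ 0.7 -0.6  0.3]
[ 0.469  0.038  0.128 25.5  ] xyz [-0.165   0.0066 -0.0083] w [-0.0079  0.0014  0.0005] dist 99 mm ang 0.7
[ 4.99e-01 -2.50e-02  1.28e-01  2.55e+01] xyz [-0.2817  0.0065 -0.008 ] w [-0.0079  0.0014  0.0005] dist 169 mm ang 0.7
```

>>> carry_out:
  commands:
    - {"x": -0.02, "y": 0, "z": -0.004, "wx": 0, "wy": 0, "wz": 0, "grip": 0.6}
    - {"x": -0.035, "y": 0, "z": -0.004, "wx": 0, "wy": 0, "wz": 0, "grip": 0.6}
    - {"x": -0.05, "y": 0, "z": -0.004, "wx": 0, "wy": 0, "wz": 0, "grip": 0.6}
    - {"x": -0.065, "y": 0, "z": -0.004, "wx": 0, "wy": 0, "wz": 0, "grip": 0.6}
    - {"x": -0.08, "y": 0, "z": -0.004, "wx": 0, "wy": 0, "wz": 0, "grip": 0.6}
    - {"x": -0.095, "y": 0, "z": -0.004, "wx": 0, "wy": 0, "wz": 0, "grip": 0.6}
    - {"x": -0.11, "y": 0, "z": -0.004, "wx": 0, "wy": 0, "wz": 0, "grip": 0.6}
    - {"x": -0.125, "y": 0, "z": -0.004, "wx": 0, "wy": 0, "wz": 0, "grip": 0.6}
    - {"x": -0.14, "y": 0, "z": -0.004, "wx": 0, "wy": 0, "wz": 0, "grip": 0.6}
    - {"x": -0.155, "y": 0, "z": -0.004, "wx": 0, "wy": 0, "wz": 0, "grip": 0.6}
    - {"x": -0.165, "y": 0, "z": -0.004, "wx": 0, "wy": 0, "wz": 0, "grip": 0.6}
    - {"x": -0.165, "y": 0, "z": -0.004, "wx": 0, "wy": 0, "wz": 0, "grip": 0.6}

```text
clock: 9.2
tool_pos: [0.4673, 0.036, 0.1275]
orientation: [-1.678, -2.654, 0.012]
wrist_force: [-0.2, 0.0, -0.2]
finger_gap: 0.0512
grip_force: 0.0
```

```bash
cat >> h.py <<'E'
def saddle(cam="top"):
    im=grab(cam); W=cloud(im); z=W[...,2]; hsv=cv2.cvtColor(im["pixels"],cv2.COLOR_BGR2HSV)
    blue=(hsv[...,0]>100)&(hsv[...,0]<130)&(hsv[...,1]>120)
    m=blue&(abs(z-.15)<.008)&(W[...,0]<.72)&(abs(W[...,1])<.25)
    m=m.astype(np.uint8); m=cv2.morphologyEx(m,cv2.MORPH_OPEN,np.ones((3,3)))>0
    P=W[m]; r=cv2.minAreaRect((P[:,:2]*1000).astype(np.float32))
    print("saddle",len(P),np.round(r[0],1),np.round(r[1],1),round(r[2],1),"shelf",toshelf(np.array(r[0])/1000).round(1)); return im,r
E
python3 - <<'E'
from h import *
im,r=saddle(); plan([])
cv2.imwrite("pics/t3.png",cv2.resize(im["pixels"][110:300,200:430],None,fx=3,fy=3,interpolation=cv2.INTER_CUBIC))
E
```

```text
saddle 1085 [491.5 -37.5] [118.8  71.8] 25.1 shelf [-23.4 -26.1]
now [0.467  0.0366 0.1275] yaw 25.4 t 9.25 F [-0.5  0.8 -0.5]
```

View pics/t3.png

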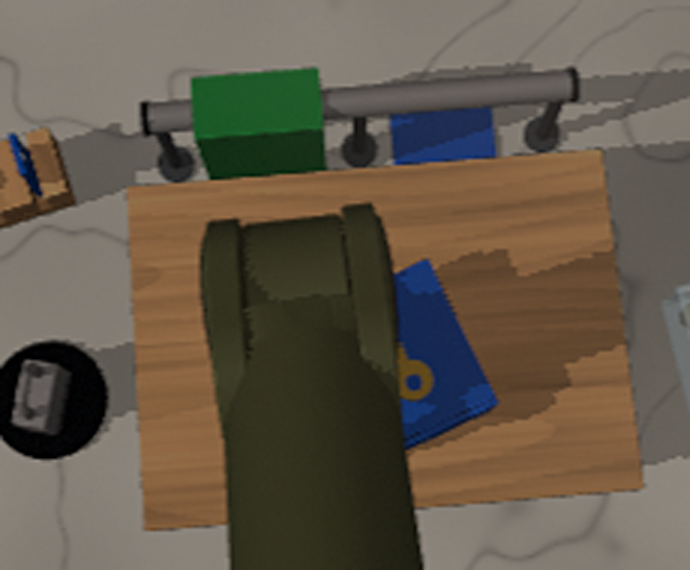

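The top view shows the saddle still at about 25° yaw, with its right part visible near (450,350) and the pusher on its left side. Next I'll push further and turn it gradually parallel to the shelf.

Run:
```python
from h import *
a=np.array([-27,12.4,25.4]); b=np.array([-15,-19,5.2])
pts=[]
for f in (0,.2,.4,.6,.8,1):
    q=a+(b-a)*f; pts.append((*sh(q[0],q[1]),.1275,q[2]))
plan(pts)
```

```text
now [0.467  0.0366 0.1275] yaw 25.4 t 9.25 F [-0.5  0.8 -0.5]
[4.84e-01 1.00e-03 1.28e-01 2.54e+01] xyz [-0.0669  0.0005  0.0001] w [-0.0048  0.0016  0.0003] dist 40 mm ang 0.5
[ 4.870e-01 -6.000e-03  1.280e-01  2.136e+01] xyz [-0.0781  0.0006  0.0001] w [-0.0047  0.0018  0.0452] dist 47 mm ang 4.1
[ 4.900e-01 -1.200e-02  1.280e-01  1.732e+01] xyz [-0.0893  0.0007  0.0002] w [-0.0047  0.002   0.0901] dist 54 mm ang 8.1
[ 0.493 -0.018  0.128 13.28 ] xyz [-0.1005  0.0009  0.0002] w [-0.0046  0.0021  0.1349] dist 60 mm ang 12.2
[ 0.496 -0.024  0.128  9.24 ] xyz [-0.1117  0.001   0.0002] w [-0.0045  0.0023  0.1798] dist 67 mm ang 16.2
[ 0.499 -0.03   0.128  5.2  ] xyz [-0.1229  0.0011  0.0003] w [-0.0044  0.0025  0.2247] dist 74 mm ang 20.2
```

>>> carry_out:
  commands:
    - {"x": -0.015, "y": 0, "z": 0, "wx": 0, "wy": 0, "wz": 0, "grip": 0.6}
    - {"x": -0.03, "y": 0, "z": 0, "wx": 0, "wy": 0, "wz": 0, "grip": 0.6}
    - {"x": -0.045, "y": 0, "z": 0, "wx": 0, "wy": 0, "wz": 0, "grip": 0.6}
    - {"x": -0.06, "y": 0, "z": 0, "wx": 0, "wy": 0, "wz": 0, "grip": 0.6}
    - {"x": -0.067, "y": 0, "z": 0, "wx": 0, "wy": 0, "wz": 0, "grip": 0.6}
    - {"x": -0.078, "y": 0.001, "z": 0, "wx": 0, "wy": 0, "wz": 0.045, "grip": 0.6}
    - {"x": -0.089, "y": 0.001, "z": 0, "wx": 0, "wy": 0, "wz": 0.09, "grip": 0.6}
    - {"x": -0.1, "y": 0.001, "z": 0, "wx": 0, "wy": 0, "wz": 0.135, "grip": 0.6}
    - {"x": -0.112, "y": 0.001, "z": 0, "wx": 0, "wy": 0, "wz": 0.18, "grip": 0.6}
    - {"x": -0.123, "y": 0.001, "z": 0, "wx": 0, "wy": 0, "wz": 0.225, "grip": 0.6}
    - {"x": -0.123, "y": 0.001, "z": 0, "wx": 0, "wy": 0, "wz": 0.225, "grip": 0.6}
    - {"x": -0.123, "y": 0.001, "z": 0, "wx": 0, "wy": 0, "wz": 0.225, "grip": 0.6}

```text
clock: 10.45
tool_pos: [0.4991, -0.0292, 0.1277]
orientation: [-2.116, -2.321, 0.012]
wrist_force: [0.6, -0.3, -0.6]
finger_gap: 0.0513
grip_force: 0.0
```

Run:
```python
from h import *
im,r=saddle(); plan([]); print(toshelf(get_state()["tool_pos"]))
# right (-y') edge in shelf frame
b=cv2.boxPoints(r)/1000; print(toshelf(b).round(1))
```

```text
saddle 686 [ 506.8 -125.8] [119.5  36.1] 4.7 shelf [ -16.2 -115.4]
now [ 0.4991 -0.029   0.1277] yaw 5.3 t 10.5 F [ 0.8 -0.2 -0. ]
[-15.174537   -18.34095012]
[[ -75.7  -96.8]
 [ -76.1 -132.9]
 [  43.4 -133.9]
 [  43.7  -97.9]]
```

Run:
```python
from h import *
s=get_state(); print(np.round(s["joint_positions"],2))
plan([(*sh(-15,-8),.1275,5.2),(*sh(-15,-8),.21,5.2),(*sh(-103,-82),.21,-84.8),(*sh(-103,-82),.13,-84.8)])
print(np.hypot(*sh(-103,-82)))
```

```text
[-0.42  0.11  0.44  1.98 -0.05  1.07  0.14]
now [ 0.4991 -0.029   0.1277] yaw 5.3 t 10.5 F [ 0.8 -0.2 -0. ]
[ 0.498 -0.019  0.128  5.2  ] xyz [0.0172 0.0003 0.0002] w [-0.004   0.0029  0.0012] dist 10 mm ang 0.5
[ 0.498 -0.019  0.21   5.2  ] xyz [ 0.0166 -0.0005 -0.1373] w [-0.004   0.0029  0.0012] dist 83 mm ang 0.5
[  0.417  -0.1     0.21  -84.8  ] xyz [-0.1064 -0.1474 -0.1358] w [-8.0000e-04  5.4000e-03  1.0012e+00] dist 136 mm ang 90.1
[  0.417  -0.1     0.13  -84.8  ] xyz [-0.1058 -0.1466 -0.0025] w [-8.0000e-04  5.4000e-03  1.0012e+00] dist 108 mm ang 90.1
0.429261621041229
```

>>> carry_out:
  commands:
    - {"x": 0.017, "y": 0, "z": 0, "wx": 0, "wy": 0, "wz": 0, "grip": 0.6}
    - {"x": 0.017, "y": 0, "z": -0.07, "wx": 0, "wy": 0, "wz": 0, "grip": 0.6}
    - {"x": 0.017, "y": 0, "z": -0.137, "wx": 0, "wy": 0, "wz": 0, "grip": 0.6}
    - {"x": 0, "y": -0.02, "z": -0.137, "wx": 0, "wy": 0, "wz": 0.1, "grip": 0.6}
    - {"x": -0.02, "y": -0.04, "z": -0.137, "wx": 0, "wy": 0, "wz": 0.2, "grip": 0.6}
    - {"x": -0.04, "y": -0.06, "z": -0.137, "wx": 0, "wy": 0, "wz": 0.3, "grip": 0.6}
    - {"x": -0.06, "y": -0.08, "z": -0.137, "wx": 0, "wy": 0, "wz": 0.4, "grip": 0.6}
    - {"x": -0.08, "y": -0.1, "z": -0.137, "wx": 0, "wy": 0, "wz": 0.5, "grip": 0.6}
    - {"x": -0.1, "y": -0.12, "z": -0.137, "wx": 0, "wy": 0, "wz": 0.6, "grip": 0.6}
    - {"x": -0.106, "y": -0.14, "z": -0.137, "wx": 0, "wy": 0, "wz": 0.7, "grip": 0.6}
    - {"x": -0.106, "y": -0.147, "z": -0.137, "wx": 0, "wy": 0, "wz": 0.8, "grip": 0.6}
    - {"x": -0.106, "y": -0.147, "z": -0.137, "wx": 0, "wy": 0, "wz": 0.9, "grip": 0.6}
    - {"x": -0.106, "y": -0.147, "z": -0.137, "wx": 0, "wy": 0, "wz": 1, "grip": 0.6}
    - {"x": -0.106, "y": -0.147, "z": -0.137, "wx": 0, "wy": 0, "wz": 1, "grip": 0.6}
    - {"x": -0.106, "y": -0.147, "z": -0.137, "wx": 0, "wy": 0, "wz": 1, "grip": 0.6}

```text
clock: 12.0
tool_pos: [0.4175, -0.0992, 0.2108]
orientation: [3.134, 0.145, -0.009]
wrist_force: [0.1, -1.0, -0.2]
finger_gap: 0.0513
grip_force: 0.0
```

Run:
```python
from h import *
s=get_state(); print(np.round(s["joint_positions"],2))
im,r=saddle(); b=cv2.boxPoints(r)/1000; print(toshelf(b).round(1))
im,r=saddle("wrist"); b=cv2.boxPoints(r)/1000; print(toshelf(b).round(1))
plan([(*sh(-100,-82),.21,-84.8),(*sh(-100,-82),.13,-84.8)])
```

```text
[-0.29 -0.15  0.42  2.03  0.07  1.25 -1.37]
saddle 1115 [503.6 -92.4] [119.5  98.7] 5.2 shelf [-16.4 -81.9]
[[ -76.1  -32.5]
 [ -76.2 -131.2]
 [  43.3 -131.3]
 [  43.4  -32.6]]
saddle 32362 [489.  -93.8] [88.4 99.1] 5.3 shelf [-31.1 -81.9]
[[ -75.3  -32.4]
 [ -75.2 -131.6]
 [  13.2 -131.4]
 [  13.1  -32.3]]
now [ 0.4175 -0.0995  0.2108] yaw -84.6 t 12.1 F [-0.2 -0.3 -0.3]
[  0.42  -0.1    0.21 -84.8 ] xyz [0.0045 0.0015 0.0013] w [0.0029 0.0038 0.0022] dist 3 mm ang 0.5
[  0.42  -0.1    0.13 -84.8 ] xyz [0.0053 0.0009 0.1346] w [0.0029 0.0038 0.0022] dist 81 mm ang 0.5
```

>>> carry_out:
  commands:
    - {"x": 0, "y": 0, "z": 0.07, "wx": 0, "wy": 0, "wz": 0, "grip": 0.6}
    - {"x": 0, "y": 0, "z": 0.12, "wx": 0, "wy": 0, "wz": 0, "grip": 0.6}
    - {"x": 0, "y": 0, "z": 0.134, "wx": 0, "wy": 0, "wz": 0, "grip": 0.6}
    - {"x": 0, "y": 0, "z": 0.134, "wx": 0, "wy": 0, "wz": 0, "grip": 0.6}
    - {"x": 0.02, "y": 0, "z": 0.134, "wx": 0, "wy": 0, "wz": 0, "grip": 0.6}
    - {"x": 0.035, "y": 0, "z": 0.134, "wx": 0, "wy": 0, "wz": 0, "grip": 0.6}
    - {"x": 0.05, "y": -0.001, "z": 0.134, "wx": 0, "wy": 0, "wz": 0, "grip": 0.6}
    - {"x": 0.065, "y": -0.002, "z": 0.134, "wx": 0, "wy": 0, "wz": 0, "grip": 0.6}
    - {"x": 0.08, "y": -0.003, "z": 0.134, "wx": 0, "wy": 0, "wz": 0, "grip": 0.6}
    - {"x": 0.095, "y": -0.004, "z": 0.134, "wx": 0, "wy": 0, "wz": 0, "grip": 0.6}
    - {"x": 0.11, "y": -0.005, "z": 0.134, "wx": 0, "wy": 0, "wz": 0, "grip": 0.6}
    - {"x": 0.125, "y": -0.006, "z": 0.134, "wx": 0, "wy": 0, "wz": 0, "grip": 0.6}
    - {"x": 0.14, "y": -0.007, "z": 0.134, "wx": 0, "wy": 0, "wz": 0, "grip": 0.6}
    - {"x": 0.155, "y": -0.008, "z": 0.134, "wx": 0, "wy": 0, "wz": 0, "grip": 0.6}
    - {"x": 0.17, "y": -0.009, "z": 0.134, "wx": 0, "wy": 0, "wz": 0, "grip": 0.6}
    - {"x": 0.185, "y": -0.01, "z": 0.134, "wx": 0, "wy": 0, "wz": 0, "grip": 0.6}
    - {"x": 0.2, "y": -0.01, "z": 0.134, "wx": 0, "wy": 0, "wz": 0, "grip": 0.6}
    - {"x": 0.2, "y": -0.01, "z": 0.134, "wx": 0, "wy": 0, "wz": 0, "grip": 0.6}

```text
clock: 13.9
tool_pos: [0.5382, -0.0832, 0.13]
orientation: [3.133, 0.144, -0.005]
wrist_force: [0.5, 0.1, 3.8]
finger_gap: 0.0513
grip_force: 0.0
```

Run:
```python
from h import *
im,r=saddle("scene"); b=cv2.boxPoints(r)/1000; print(toshelf(b).round(1)); 
print(toshelf(get_state()["tool_pos"])); plan([])
cv2.imwrite("pics/s4.png",cv2.resize(im["pixels"][90:300,180:410],None,fx=3,fy=2.8,interpolation=cv2.INTER_CUBIC))
```

```text
saddle 1140 [606.9 -74.9] [129.6  97.4] 5.0 shelf [ 88.1 -73.8]
[[  23.4  -24.8]
 [  23.1 -122.3]
 [ 152.8 -122.7]
 [ 153.1  -25.3]]
[ 18.50810856 -75.87179563]
now [ 0.5378 -0.0833  0.1299] yaw -84.8 t 13.95 F [0.3 0.2 1.7]
```

View pics/s4.png

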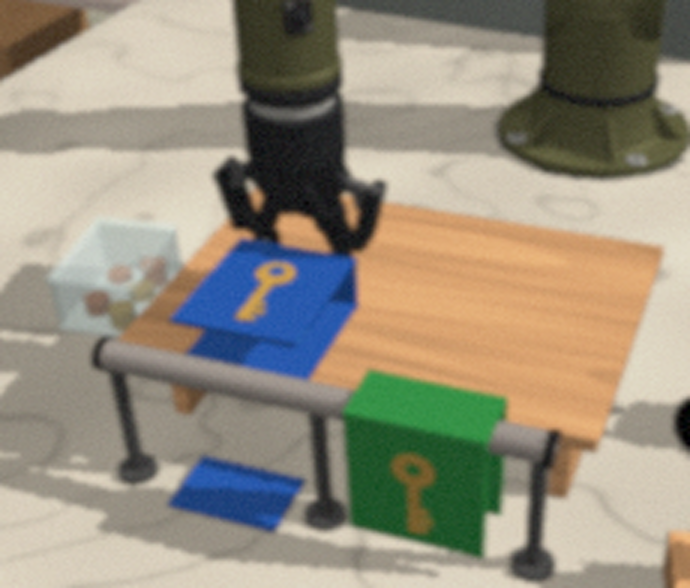

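The view shows the saddle aligned at about (265,300), mouth towards the empty bay and centred on it. I'll push slowly towards the tip-over, fingers slightly higher.

>>> carry_out:
  commands:
    - {"x": 0.01, "y": 0, "z": -0.007, "wx": 0, "wy": 0, "wz": 0, "grip": 0.6}
    - {"x": 0.022, "y": 0, "z": -0.014, "wx": 0, "wy": 0, "wz": 0, "grip": 0.6}
    - {"x": 0.034, "y": 0, "z": -0.014, "wx": 0, "wy": 0, "wz": 0, "grip": 0.6}
    - {"x": 0.046, "y": 0, "z": -0.014, "wx": 0, "wy": 0, "wz": 0, "grip": 0.6}
    - {"x": 0.058, "y": 0, "z": -0.014, "wx": 0, "wy": 0, "wz": 0, "grip": 0.6}
    - {"x": 0.07, "y": 0, "z": -0.014, "wx": 0, "wy": 0, "wz": 0, "grip": 0.6}
    - {"x": 0.08, "y": 0, "z": -0.014, "wx": 0, "wy": 0, "wz": 0, "grip": 0.6}
    - {"x": 0.09, "y": 0, "z": -0.014, "wx": 0, "wy": 0, "wz": 0, "grip": 0.6}
    - {"x": 0.1, "y": 0, "z": -0.014, "wx": 0, "wy": 0, "wz": 0, "grip": 0.6}
    - {"x": 0.11, "y": 0, "z": -0.014, "wx": 0, "wy": 0, "wz": 0, "grip": 0.6}
    - {"x": 0.12, "y": 0, "z": -0.014, "wx": 0, "wy": 0, "wz": 0, "grip": 0.6}
    - {"x": 0.12, "y": 0, "z": -0.014, "wx": 0, "wy": 0, "wz": 0, "grip": 0.6}

```text
clock: 15.15
tool_pos: [0.6089, -0.0766, 0.1375]
orientation: [3.133, 0.144, -0.007]
wrist_force: [0.1, -0.8, -0.8]
finger_gap: 0.0511
grip_force: 0.0
```

Run:
```python
from h import *
im=grab("scene"); W=cloud(im); hsv=cv2.cvtColor(im["pixels"],cv2.COLOR_BGR2HSV)
m=(hsv[...,0]>100)&(hsv[...,0]<130)&(hsv[...,1]>120)&(W[...,2]>.03)&(W[...,0]>.45)&(abs(W[...,1])<.2)
P=W[m]; q=toshelf(P); print(len(P),np.percentile(q,[2,50,98],axis=0).round(1),np.percentile(P[:,2],[2,50,98]).round(3))
for a in range(40,240,20):
    k=(q[:,0]>=a)&(q[:,0]<a+20)
    if k.sum()>3: print(a,k.sum(),np.percentile(P[k,2],[10,90]).round(3))
print(toshelf(get_state()["tool_pos"])); plan([])
```

```text
2314 [[ 107.8 -120.9]
 [ 186.3  -62.2]
 [ 224.4  -26.2]] [0.093 0.142 0.154]
80 6 [0.143 0.149]
100 243 [0.108 0.154]
120 298 [0.107 0.153]
140 200 [0.147 0.151]
160 302 [0.106 0.147]
180 471 [0.096 0.145]
200 651 [0.093 0.141]
220 143 [0.135 0.14 ]
[ 89.40597443 -75.81083957]
now [ 0.6084 -0.0768  0.1375] yaw -84.8 t 15.2 F [ 0.   0.7 -0. ]
```

>>> carry_out:
  commands:
    - {"x": 0.01, "y": 0, "z": 0, "wx": 0, "wy": 0, "wz": 0, "grip": 0.6}
    - {"x": 0.02, "y": 0, "z": 0, "wx": 0, "wy": 0, "wz": 0, "grip": 0.6}
    - {"x": 0.03, "y": 0, "z": 0, "wx": 0, "wy": 0, "wz": 0, "grip": 0.6}
    - {"x": 0.038, "y": 0, "z": 0, "wx": 0, "wy": 0, "wz": 0, "grip": 0.6}
    - {"x": 0.046, "y": 0, "z": 0, "wx": 0, "wy": 0, "wz": 0, "grip": 0.6}
    - {"x": 0.052, "y": 0, "z": 0, "wx": 0, "wy": 0, "wz": 0, "grip": 0.6}
    - {"x": 0.058, "y": 0, "z": 0, "wx": 0, "wy": 0, "wz": 0, "grip": 0.6}
    - {"x": 0.058, "y": 0, "z": 0, "wx": 0, "wy": 0, "wz": 0, "grip": 0.6}
    - {"x": 0.058, "y": 0, "z": 0, "wx": 0, "wy": 0, "wz": 0, "grip": 0.6}

```text
clock: 16.1
tool_pos: [0.6426, -0.0738, 0.1374]
orientation: [3.133, 0.143, -0.009]
wrist_force: [0.3, 0.3, 0.5]
finger_gap: 0.0513
grip_force: 0.1
```

```bash
cat > look.py <<'E'
from h import *
import sys
im=grab("scene"); W=cloud(im); hsv=cv2.cvtColor(im["pixels"],cv2.COLOR_BGR2HSV)
m=(hsv[...,0]>100)&(hsv[...,0]<130)&(hsv[...,1]>120)&(W[...,2]>.03)&(W[...,0]>.45)&(abs(W[...,1])<.2)
P=W[m]; q=toshelf(P); print(len(P),np.percentile(q,[2,50,98],axis=0).round(1),np.percentile(P[:,2],[2,50,98]).round(3))
for a in range(80,260,20):
    k=(q[:,0]>=a)&(q[:,0]<a+20)
    if k.sum()>3: print(a,k.sum(),np.percentile(P[k,2],[10,90]).round(3))
print(toshelf(get_state()["tool_pos"])); plan([])
cv2.imwrite(f"pics/{sys.argv[1]}.png",cv2.resize(im["pixels"][90:300,180:410],None,fx=3,fy=2.8,interpolation=cv2.INTER_CUBIC))
E
python3 look.py s5
```

```text
2544 [[ 141.8 -121.1]
 [ 216.3  -61.9]
 [ 257.8  -26.4]] [0.084 0.135 0.151]
120 39 [0.107 0.142]
140 284 [0.147 0.152]
160 292 [0.101 0.149]
180 324 [0.097 0.144]
200 403 [0.093 0.141]
220 592 [0.087 0.136]
240 610 [0.085 0.132]
[123.59673814 -75.95796574]
now [ 0.6425 -0.0738  0.1374] yaw -84.8 t 16.15 F [-0.4 -0.6  0.5]
```

View pics/s5.png

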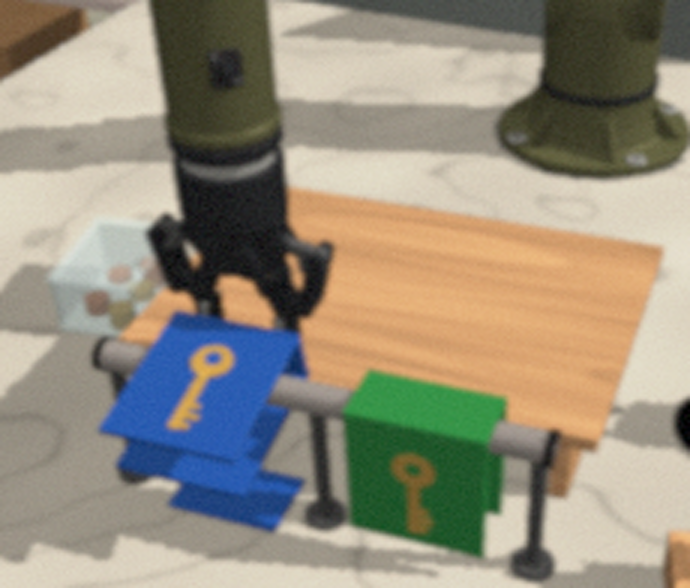

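The saddle now sits on the bar at (205,385), nose tilted about 9° down, and still in contact with the fingers. I'll push a bit further.

>>> carry_out:
  commands:
    - {"x": 0.008, "y": 0, "z": 0, "wx": 0, "wy": 0, "wz": 0, "grip": 0.6}
    - {"x": 0.016, "y": 0, "z": 0, "wx": 0, "wy": 0, "wz": 0, "grip": 0.6}
    - {"x": 0.024, "y": 0, "z": 0, "wx": 0, "wy": 0, "wz": 0, "grip": 0.6}
    - {"x": 0.032, "y": 0, "z": 0, "wx": 0, "wy": 0, "wz": 0, "grip": 0.6}
    - {"x": 0.032, "y": 0, "z": 0, "wx": 0, "wy": 0, "wz": 0, "grip": 0.6}
    - {"x": 0.032, "y": 0, "z": 0, "wx": 0, "wy": 0, "wz": 0, "grip": 0.6}

```text
clock: 16.75
tool_pos: [0.6618, -0.072, 0.1372]
orientation: [3.133, 0.143, -0.009]
wrist_force: [-1.3, 0.4, 0.5]
finger_gap: 0.0511
grip_force: 0.4
```

```bash
python3 look.py s6
```

```text
2463 [[ 178.7 -121.3]
 [ 223.1  -59.2]
 [ 269.7  -26.1]] [0.051 0.108 0.148]
160 79 [0.093 0.15 ]
180 589 [0.087 0.147]
200 464 [0.069 0.132]
220 565 [0.055 0.116]
240 460 [0.088 0.101]
[142.85646195 -75.8755582 ]
now [ 0.6616 -0.072   0.1372] yaw -84.8 t 16.8 F [-0.1  0.1  0.8]
```

View pics/s6.png

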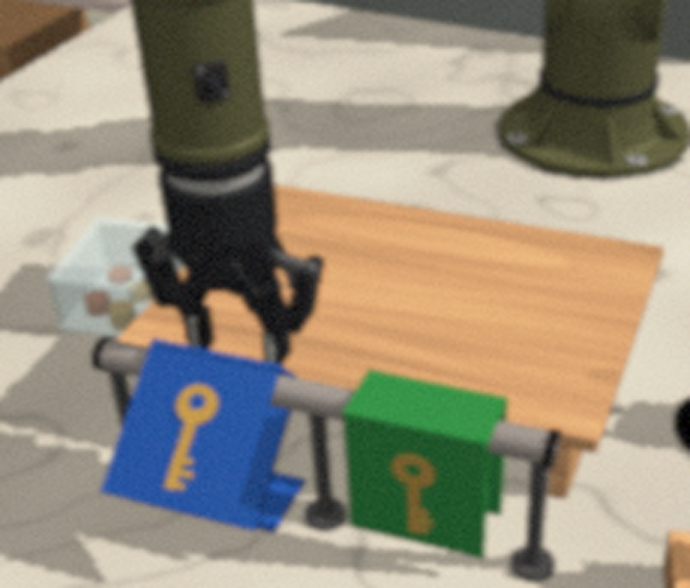

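It has tipped about 40° over the bar and its inner leg leans on the fingers, near (235,340). Backing the fingers off gently should let it hang.

>>> carry_out:
  commands:
    - {"x": -0.008, "y": 0, "z": 0, "wx": 0, "wy": 0, "wz": 0, "grip": 0.6}
    - {"x": -0.016, "y": 0, "z": 0, "wx": 0, "wy": 0, "wz": 0, "grip": 0.6}
    - {"x": -0.024, "y": 0, "z": 0, "wx": 0, "wy": 0, "wz": 0, "grip": 0.6}
    - {"x": -0.032, "y": 0, "z": 0, "wx": 0, "wy": 0, "wz": 0, "grip": 0.6}
    - {"x": -0.045, "y": 0, "z": 0, "wx": 0, "wy": 0, "wz": 0, "grip": 0.6}
    - {"x": -0.06, "y": 0, "z": 0, "wx": 0, "wy": 0, "wz": 0, "grip": 0.6}
    - {"x": -0.08, "y": 0, "z": 0, "wx": 0, "wy": 0, "wz": 0, "grip": 0.6}
    - {"x": -0.08, "y": 0, "z": 0, "wx": 0, "wy": 0, "wz": 0, "grip": 0.6}
    - {"x": -0.08, "y": 0, "z": 0, "wx": 0, "wy": 0, "wz": 0, "grip": 0.6}

```text
clock: 17.7
tool_pos: [0.6138, -0.0763, 0.1378]
orientation: [3.134, 0.143, -0.008]
wrist_force: [0.1, -0.5, 0.8]
finger_gap: 0.0512
grip_force: 0.0
```

```bash
python3 look.py s7
```

```text
2336 [[ 152.6 -120.3]
 [ 200.1  -62.8]
 [ 222.2  -26.2]] [0.035 0.103 0.148]
140 119 [0.135 0.139]
160 385 [0.043 0.144]
180 660 [0.122 0.147]
200 986 [0.052 0.11 ]
220 183 [0.034 0.046]
[ 95.12779036 -75.77406264]
now [ 0.6141 -0.0762  0.1378] yaw -84.8 t 17.75 F [ 0.  -0.7 -0.5]
```

View pics/s7.png

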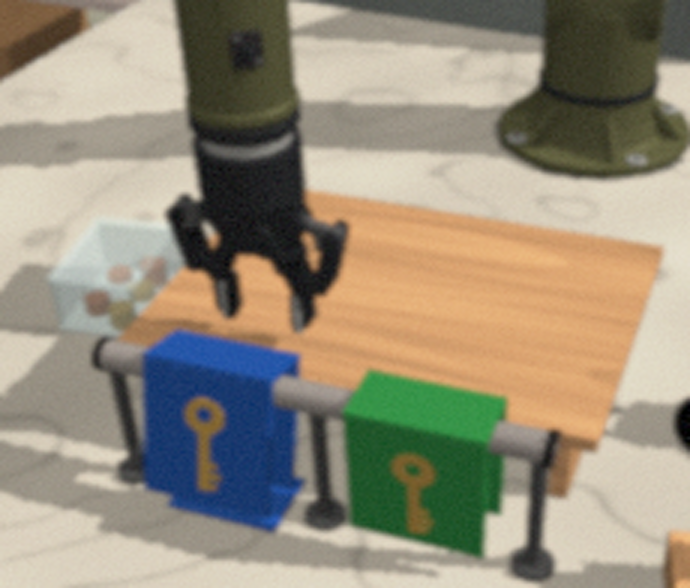

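The saddle hangs at (220,430) in the empty bay, key outward, tilted roughly 10°. I'll retreat upward and let it settle.

>>> carry_out:
  commands:
    - {"x": -0.05, "y": 0, "z": -0.05, "wx": 0, "wy": 0, "wz": 0, "grip": 0.6}
    - {"x": -0.1, "y": 0, "z": -0.1, "wx": 0, "wy": 0, "wz": 0, "grip": 0.6}
    - {"x": -0.15, "y": 0, "z": -0.15, "wx": 0, "wy": 0, "wz": 0, "grip": 0.6}
    - {"x": -0.15, "y": 0, "z": -0.2, "wx": 0, "wy": 0, "wz": 0, "grip": 0.6}
    - {"x": -0.15, "y": 0, "z": -0.2, "wx": 0, "wy": 0, "wz": 0, "grip": 0.6}
    - {"x": -0.15, "y": 0, "z": -0.2, "wx": 0, "wy": 0, "wz": 0, "grip": 0.6}
    - {"x": -0.15, "y": 0, "z": -0.2, "wx": 0, "wy": 0, "wz": 0, "grip": 0.6}
    - {"x": -0.15, "y": 0, "z": -0.2, "wx": 0, "wy": 0, "wz": 0, "grip": 0.6}
    - {"x": -0.15, "y": 0, "z": -0.2, "wx": 0, "wy": 0, "wz": 0, "grip": 0.6}
    - {"x": -0.15, "y": 0, "z": -0.2, "wx": 0, "wy": 0, "wz": 0, "grip": 0.6}
    - {"x": -0.15, "y": 0, "z": -0.2, "wx": 0, "wy": 0, "wz": 0, "grip": 0.6}
    - {"x": -0.15, "y": 0, "z": -0.2, "wx": 0, "wy": 0, "wz": 0, "grip": 0.6}
    - {"x": -0.15, "y": 0, "z": -0.2, "wx": 0, "wy": 0, "wz": 0, "grip": 0.6}
    - {"x": -0.15, "y": 0, "z": -0.2, "wx": 0, "wy": 0, "wz": 0, "grip": 0.6}
    - {"x": -0.15, "y": 0, "z": -0.2, "wx": 0, "wy": 0, "wz": 0, "grip": 0.6}
    - {"x": -0.15, "y": 0, "z": -0.2, "wx": 0, "wy": 0, "wz": 0, "grip": 0.6}
    - {"x": -0.15, "y": 0, "z": -0.2, "wx": 0, "wy": 0, "wz": 0, "grip": 0.6}
    - {"x": -0.15, "y": 0, "z": -0.2, "wx": 0, "wy": 0, "wz": 0, "grip": 0.6}
    - {"x": -0.15, "y": 0, "z": -0.2, "wx": 0, "wy": 0, "wz": 0, "grip": 0.6}
    - {"x": -0.15, "y": 0, "z": -0.2, "wx": 0, "wy": 0, "wz": 0, "grip": 0.6}

```text
clock: 19.75
tool_pos: [0.5248, -0.084, 0.2581]
orientation: [3.133, 0.143, -0.009]
wrist_force: [-0.0, 0.7, -0.5]
finger_gap: 0.0512
grip_force: 0.0
```

```bash
cat > hang.py <<'E'
from h import *
def meas(col):
    im=grab("scene"); W=cloud(im); hsv=cv2.cvtColor(im["pixels"],cv2.COLOR_BGR2HSV)
    lo,hi,ys=((100,130,(-140,-10)) if col=="blue" else (40,85,(10,150)))
    q=toshelf(W)
    m=(hsv[...,0]>lo)&(hsv[...,0]<hi)&(hsv[...,1]>100)&(W[...,2]>.045)&(q[...,1]>ys[0])&(q[...,1]<ys[1])&(q[...,0]>140)
    f=m&(q[...,0]>185)&(W[...,2]<.12)
    k=np.polyfit(W[f][:,2]*1000,q[f][:,0],1); t=m&(W[...,2]>.125)
    print(col,im and get_state()["clock"],"tilt deg",np.degrees(np.arctan(k[0])).round(1),"face x' at z=90",np.polyval(k,90).round(1),"top z",np.percentile(W[t][:,2],[50,97]).round(4),"y'",np.percentile(q[m][:,1],[1,99]).round(1),"top x'",np.percentile(q[t][:,0],[2,98]).round(1))
for i in range(4): meas("blue")
meas("green")
E
python3 hang.py
```

```text
blue 19.8 tilt deg -15.1 face x' at z=90 207.7 top z [0.1403 0.148 ] y' [-122.4  -25.7] top x' [150.7 198.7]
blue 19.85 tilt deg -15.3 face x' at z=90 207.6 top z [0.1406 0.1481] y' [-122.2  -25.6] top x' [150.8 198.8]
blue 19.9 tilt deg -14.9 face x' at z=90 207.7 top z [0.1404 0.1478] y' [-122.5  -25.7] top x' [150.5 198.7]
blue 19.95 tilt deg -15.1 face x' at z=90 207.5 top z [0.1406 0.1478] y' [-122.2  -25.8] top x' [151.1 198.8]
green 20.0 tilt deg 0.0 face x' at z=90 205.2 top z [0.1438 0.146 ] y' [ 34.9 130. ] top x' [159.2 206.5]
```

Run:
```python
from h import *
for cam in("scene","top"):
    im=grab(cam); W=cloud(im); hsv=cv2.cvtColor(im["pixels"],cv2.COLOR_BGR2HSV); q=toshelf(W)
    for lo,hi,a,b in((100,130,-118,-30),(40,85,38,126)):
        m=(hsv[...,0]>lo)&(hsv[...,0]<hi)&(hsv[...,1]>100)&(q[...,1]>a)&(q[...,1]<b)&(q[...,0]>154)&(q[...,0]<195)&(W[...,2]>.128)
        k=np.polyfit(q[m][:,0],W[m][:,2]*1000,1); xm=174.7 if lo==100 else 183
        print(cam,lo,m.sum(),"slope deg",np.degrees(np.arctan(k[0])).round(1),"outer z at mid",np.polyval(k,xm).round(1))
    m=(hsv[...,0]>100)&(hsv[...,0]<130)&(hsv[...,1]>100)&(q[...,1]>-118)&(q[...,1]<-30)&(W[...,2]>.128)&(q[...,0]>130)
    print(np.percentile(q[m][:,0],[1,99]).round(1), np.percentile(W[m][:,2],[2,98]).round(4))
s=get_state(); print(toshelf(s["tool_pos"])); plan([(*sh(95,-75.5),.148,-84.8),(*sh(133,-75.5),.148,-84.8)])
```

```text
scene 100 524 slope deg 4.6 outer z at mid 142.2
scene 40 551 slope deg 0.1 outer z at mid 144.3
[149.9 198.2] [0.1291 0.148 ]
top 100 367 slope deg 14.8 outer z at mid 142.9
top 40 707 slope deg 5.8 outer z at mid 144.0
[144.2 191.3] [0.1328 0.1484]
[  5.50751937 -75.39134498]
now [ 0.5248 -0.084   0.258 ] yaw -84.8 t 20.1 F [ 0.  -0.4 -0.2]
[ 6.14e-01 -7.60e-02  1.48e-01 -8.48e+01] xyz [ 0.1503 -0.0006  0.1825] w [0.0029 0.0039 0.0003] dist 142 mm ang 0.4
[ 6.52e-01 -7.30e-02  1.48e-01 -8.48e+01] xyz [ 0.2136 -0.0006  0.1821] w [0.0029 0.0039 0.0003] dist 168 mm ang 0.4
```

>>> carry_out:
  commands:
    - {"x": 0, "y": 0, "z": 0, "wx": 0, "wy": 0, "wz": 0, "grip": 0.6}
    - {"x": 0, "y": 0, "z": 0, "wx": 0, "wy": 0, "wz": 0, "grip": 0.6}
    - {"x": 0, "y": 0, "z": 0, "wx": 0, "wy": 0, "wz": 0, "grip": 0.6}
    - {"x": 0, "y": 0, "z": 0, "wx": 0, "wy": 0, "wz": 0, "grip": 0.6}
    - {"x": 0, "y": 0, "z": 0, "wx": 0, "wy": 0, "wz": 0, "grip": 0.6}
    - {"x": 0, "y": 0, "z": 0, "wx": 0, "wy": 0, "wz": 0, "grip": 0.6}
    - {"x": 0, "y": 0, "z": 0, "wx": 0, "wy": 0, "wz": 0, "grip": 0.6}
    - {"x": 0, "y": 0, "z": 0, "wx": 0, "wy": 0, "wz": 0, "grip": 0.6}
    - {"x": 0, "y": 0, "z": 0, "wx": 0, "wy": 0, "wz": 0, "grip": 0.6}
    - {"x": 0, "y": 0, "z": 0, "wx": 0, "wy": 0, "wz": 0, "grip": 0.6}
    - {"x": 0, "y": 0, "z": 0, "wx": 0, "wy": 0, "wz": 0, "grip": 0.6}
    - {"x": 0, "y": 0, "z": 0, "wx": 0, "wy": 0, "wz": 0, "grip": 0.6}
    - {"x": 0, "y": 0, "z": 0, "wx": 0, "wy": 0, "wz": 0, "grip": 0.6}
    - {"x": 0, "y": 0, "z": 0, "wx": 0, "wy": 0, "wz": 0, "grip": 0.6}
    - {"x": 0, "y": 0, "z": 0, "wx": 0, "wy": 0, "wz": 0, "grip": 0.6}
    - {"x": 0, "y": 0, "z": 0, "wx": 0, "wy": 0, "wz": 0, "grip": 0.6}
    - {"x": 0, "y": 0, "z": 0, "wx": 0, "wy": 0, "wz": 0, "grip": 0.6}
    - {"x": 0, "y": 0, "z": 0, "wx": 0, "wy": 0, "wz": 0, "grip": 0.6}
    - {"x": 0, "y": 0, "z": 0, "wx": 0, "wy": 0, "wz": 0, "grip": 0.6}
    - {"x": 0, "y": 0, "z": 0, "wx": 0, "wy": 0, "wz": 0, "grip": 0.6}

```text
clock: 22.1
tool_pos: [0.5248, -0.084, 0.258]
orientation: [3.133, 0.143, -0.009]
wrist_force: [-0.4, -0.0, 0.1]
finger_gap: 0.0512
grip_force: 0.0
```

```bash
python3 hang.py
python3 - <<'E'
from h import *
im=grab("top"); W=cloud(im); z=W[...,2]
m=(z>.045)&(z<.065)&(np.hypot(W[...,0]-.47,W[...,1]-.265)<.045); P=W[m]; print("padlock",cv2.minAreaRect((P[:,:2]*1000).astype(np.float32)))
E
```

```text
blue 22.15 tilt deg -15.0 face x' at z=90 207.6 top z [0.1404 0.1481] y' [-122.3  -25.7] top x' [150.6 198.7]
blue 22.2 tilt deg -15.2 face x' at z=90 207.6 top z [0.1403 0.1478] y' [-122.4  -25.7] top x' [150.7 198.3]
blue 22.25 tilt deg -15.1 face x' at z=90 207.6 top z [0.1405 0.148 ] y' [-122.5  -25.7] top x' [150.5 198.8]
blue 22.3 tilt deg -15.1 face x' at z=90 207.6 top z [0.1405 0.1482] y' [-122.4  -25.6] top x' [150.6 199.1]
green 22.35 tilt deg 0.0 face x' at z=90 205.2 top z [0.1437 0.1458] y' [ 34.9 130.1] top x' [158.9 206.7]
padlock ((468.91656494140625, 264.22601318359375), (28.292749404907227, 53.68949890136719), 81.0466079711914)
```

It is fully at rest: 15° tilt (limit 20°), fold height about 0.137 m, about 6 mm from the marker's centre. The padlock is centred on the coaster. Handing in.

```bash
python3 -c "
from rig import manip
print(manip.job_done())"
```

```text
the job is handed in; nothing more can be done
None
```

I handed the job in: the padlock stands upright on the middle of the coaster, and the blue saddle hangs at rest over the bar in the empty bay, key outward, tilted about 15° (limit 20°); the judge returned no verdict.

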